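Close the dust canister around the collet tin

TASK

Close the canister that has the tin standing in it: pick up the tall cap by the grip bar on its top, lower it over the tin, with the bar roughly crosswise to the two ears of that canister's base, until the cap's rim sits on the foot. Then turn the seated cap until its bar lies in line with the ears, so that it is locked, and let go, leaving the tin standing inside.

Things in the scene. Friction and masses are not known exactly. Their poses are not given: they have to be found in the camera images.
- tall_cap_grip (a point): Centre of the tall cap's grip bar; grasp here. Cap: grey plastic round shell, rim down, 114 mm across, 92 mm high to its flat top, 180 g. The upright bar on top is 64 mm long (x), 14 thick (y), 36 high; this point is on the cap's axis, 24 mm above the flat top, 116 above the rim. z up. A low cap (56 mm to its flat top, same bar and width) stands elsewhere; it cannot go over the tin.
- tall_cap_rim (a point): Centre of the tall cap's open rim, axes as its bar's. Inside height 86 mm. Two inward lugs (30 mm wide, 8 high, to 42.5 mm from the axis) lie at the rim below the bar's ends. They pass the base's ears, with 5 mm play sideways, when the bar is 45 to 90 degrees off the ears' line; seated and turned either way into line, they lie under the ears: locked. No stop, no click.
- full_base: Base with the tin in it, bolted down; origin at the centre of its underside, on the bench, z up. Steel foot disc 136 mm across, 12 thick, on which the cap's rim comes to rest; aluminium collar 72 mm across, 64 inside, top 44 mm up. Two ears stick out of the collar on +x and -x, to 47 mm from the axis, 28 mm wide, 28 to 36 mm up. An identical base without a tin is bolted down elsewhere.
- tin_mid (a point): Centre of the tin: closed steel canister, 52 mm in diameter, 75 mm high, loose, standing upright (z up) on the foot of full_base inside its collar with 6 mm play; its top is 87 mm above the bench.
There are look-alikes about, which are no part of the job. What is shaped like the part that bears tall_cap_grip but orange is not meant.

How it is judged (in metres and radians):
On the way:
1. the tall cap sits down on the foot of the base that holds the tin, its bar still at least 30 degrees off the line of the ears (horizontal distance between tall_cap_grip and full_base below 0.014 m and z of tall_cap_grip in the frame of full_base below 0.136 m and angle between tall_cap_grip's own z axis and vertical below 0.12 rad and angle between the x axis of tall_cap_grip and the x axis of full_base, either way round above 0.52 rad), for 0.1 s.
At the end, for the whole second after the job is handed in: The tall cap rests upright (within 5 degrees) on the foot of the base that holds the tin, centred within 14 mm, rim within 6 mm of the foot, its bar in line with the ears within 17 degrees, at rest, with the tin still standing inside the collar (horizontal distance between each of tall_cap_grip, tin_mid and full_base below 0.014 m and z of tall_cap_grip in the frame of full_base below 0.134 m and angle between tall_cap_grip's own z axis and vertical below 0.1 rad and angle between the x axis of tall_cap_grip and the x axis of full_base, either way round below 0.3 rad and angle between tin_mid's own z axis and vertical below 0.15 rad and linear speed of tall_cap below 0.02 m/s); the robot touches nothing.
It also fails if it takes over 38 s, if anything falls off the work surface, if the arm or the gripper's body presses on something with over 40 N, if the wrist force passes 120 N, or if a joint passes its speed limit or range.

ROBOT

A 6-joint arm with a two-finger parallel gripper is mounted at the origin on the work surface. World frame = base frame: x ahead of the robot, y to its left, z up, the work surface at z = 0. Lengths are in mm, angles in rad, forces in N, time in s.
With the tool pointing down it reaches from about 275 to 750 mm from the base axis. Payload 10.2 kg.
Tool frame: the origin (TCP) lies at the very end of the fingers, on their centre line; the grasp point (between the pads) lies 19 mm behind it; x points along the fingers, y is the direction in which the jaws open and shut, and the axes are right-handed (so a half turn about x gives the same grasp; the last joint's range is limited). The gripper opens to 85 mm and grips with 20 to 120 N. Pads are 22 mm wide; open, the fingers measure 114 mm over their backs; the gripper's body (76 mm by 85 mm) begins 54 mm behind the grasp point. The pads swing forward as they close: fully open they stand 13 mm farther back than shut.
Start: joints at [-1.421, 0.313, 1.498, -0, 1.331, -0.223], TCP at [191.206, -488.949, 231.294] pointing down, gripper open.
Joint ranges: [-2.94, 2.94], [-0.97, 2.17], [0.19, 2.56], [-1.23, 4.37], [0.02, 3.11], [-2.88, 2.88]. Speed limits (rad/s): [2.39, 2.39, 3.01, 3.14, 3.14, 3.14].

INTERFACE

Orientations are given as a unit quaternion [w, x, y, z].
In Python, from rig import ctrl, viewer, finish_job gives the robot as it stands.
- The arm moves only by the tool carry_out, never from a script. Its argument "targets" is a list of rows, each an object of numbers: "x", "y", "z": the shift along the world's x, y, z in m; "ax", "ay", "az": the turn, a rotation vector about the world's x, y, z in rad; "hand": the opening, from -1 (shut) to 1 (fully open). A call has 1 to 5 rows; each row is the pose to reach, as a shift and turn from the pose commanded when the call began; what a row does not reach only later rows make up. A row lasts 1/8 s, in which the tool goes at most 62.5 mm and 10.7 degrees, less where a joint would pass 70% of its speed; a pose out of reach is approached as far as the arm can. A call with a gripper value outside its range is refused whole. The fingers move at their own pace and stop on an object; "grip_force" is the grip in N (left out, the last holds). Time passes only in rows, so rows that repeat a pose let the fingers close. It gives the time, the measured TCP pose, the force and the opening at its end, in the units of the state.
- ctrl.sense(): the state, without advancing time (a new reading comes with each control period).
- viewer.capture(name): name is "side" or "top" or "wrist"; returns the picture (480x640x3 uint8, blue, green, red); there is no depth.
- viewer.camera_info(name): a dict with "fx", "fy", "cx", "cy" (pixels), "k1" (the pictures are not rectified: a ray, as slopes to the right and down, at radius r is drawn at 1 + k1 r^2 times it, then the intrinsics apply), "R" (3x3) and "t" (3): a world point X has camera coordinates R X + t. Camera axes: x right, y down, z forward; pixel columns grow to the right and rows downward; lengths in mm; the calibration is good to about 2 mm. A picture is of the moment at which its call begins: read the wrist's pose just before it. camera_info takes no time and is no camera call; for the wrist camera it gives the pose at the moment of the call.
- finish_job(): hands the job in, once; it reports no verdict.
The state is a dict: "time_s": time; "joints": joint angles; "dq": joint speeds; "tau": joint torques, N m; "eef_pos": TCP position; "ee_rot": TCP orientation; "force": force on the tool from outside, world axes, zero at the start; "wrist_torque": the same for the moment, N m; "grip_width": opening from 0.0 (shut) to 1.0 (fully open).
Only numpy, scipy, OpenCV 4.12 (cv2) and the standard library are available. Lean on these libraries where they do the work, as an engineer would, in place of code of your own. Each camera call takes 0.05 s, during which the arm holds its last target. There are 200 camera calls.

## Working session

There is one attempt and no reset: what is moved stays moved. The work goes in short steps, Python scripts to look and compute and a tool call to move; the robot and the scene stay as the last step left them, time stands still between calls to the robot, and variables do not carry over. Pictures are saved under pics/ and viewed, about 8 in all and at most 12, crops included, and the job is handed in when it is done.

Besides the shell and the picture viewer there is one more tool, called after "Call:" as name(argument=value, ...) on one line, values as JSON. carry_out: Moves the arm, as the interface text tells. Its arguments: {"type":"object","properties":{"targets":{"type":"array"},"grip_force":{"type":"number"}},"required":["targets"]}

```bash
mkdir -p pics
cat > h.py <<'E'
import numpy as np, cv2
from rig import ctrl, viewer, finish_job
def ray(info,u,v):
    K=np.array([[info['fx'],0,info['cx']],[0,info['fy'],info['cy']],[0,0,1]],float)
    p=cv2.undistortPoints(np.array([[[u,v]]],float),K,np.array([info['k1'],0,0,0],float))[0,0]
    R=np.array(info['R']);t=np.array(info['t'])
    return -R.T@t, R.T@np.array([p[0],p[1],1])
def onz(info,u,v,z):
    c,d=ray(info,u,v); return c+d*(z-c[2])/d[2]
def px(info,X):
    R=np.array(info['R']);t=np.array(info['t']);c=R@np.array(X,float)+t
    s=c[:2]/c[2];s=s*(1+info['k1']*(s@s));return np.array([info['fx']*s[0]+info['cx'],info['fy']*s[1]+info['cy']])
E
python3 - <<'E'
from h import *
for n in ['top','side']:
    im=viewer.capture(n); cv2.imwrite(f'pics/{n}0.png',im)
    i=viewer.camera_info(n); print(n,i['fx'],i['k1'],(-np.array(i['R']).T@np.array(i['t'])).round(), np.array(i['R']).round(2).tolist())
print(ctrl.sense())
E
```

```text
top 499.4849255889948 -0.07868675571491456 [ 284.  -97. 1354.] [[-0.02, -1.0, -0.02], [-0.99, 0.03, -0.15], [0.15, 0.02, -0.99]]
side 588.0347387303543 -0.15181108648333788 [ 230. 1102.  799.] [[-0.98, -0.18, -0.01], [-0.08, 0.48, -0.87], [0.16, -0.86, -0.49]]
{'time_s': 0.1, 'joints': array([-1.42138237e+00,  3.13397342e-01,  1.49829854e+00,  3.71228817e-06,
        1.33100493e+00, -2.23410989e-01]), 'dq': array([ 6.30496518e-04, -9.03524426e-04, -1.37466324e-03,  1.18036426e-03,
       -1.74987444e-03,  9.90164340e-05]), 'tau': array([ 1.45775004e-03, -4.12900543e+01, -2.60146129e+01, -2.39063038e-04,
        2.99649000e-03,  1.56335915e-05]), 'eef_pos': array([ 191.1826354 , -488.72978428,  230.81417027]), 'ee_rot': array([ 0.13065963,  0.69487219,  0.13144259, -0.69484066]), 'force': array([-7.19383141e-04, -3.65941218e-02,  7.81014643e-01]), 'wrist_torque': array([-0.00446393,  0.02595015, -0.00915595]), 'grip_width': 0.9964605876417105}
```

View pics/top0.png

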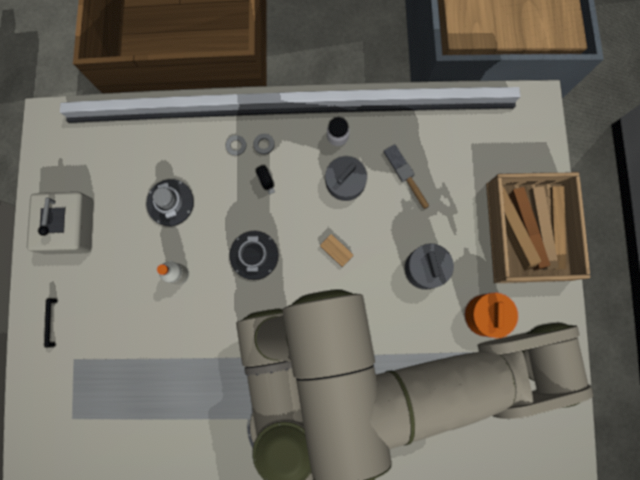

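View pics/side0.png

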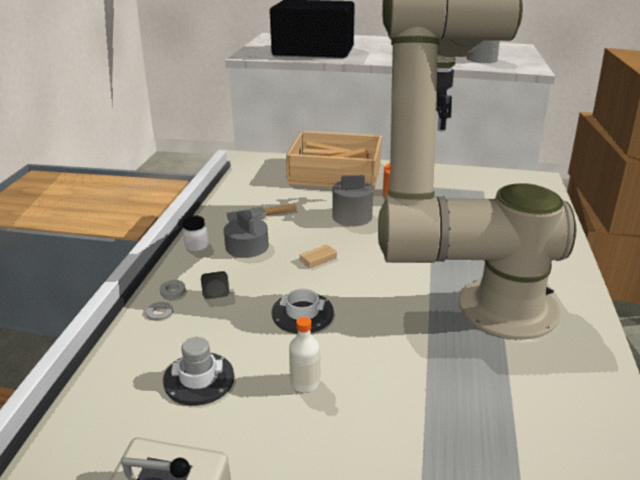

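Candidates in the top view:
- Grey cap at (429,265). It is the taller shell in the side view, at (352,200).
- Grey low cap at (346,178).
- Orange cap at (492,315), which is not meant.
- Base with the tin at (169,202).
- Empty base at (253,254).

I choose the cap at (429,265) and the base at (169,202), and check both in a close crop.

Run:
```python
from h import *
im=cv2.imread('pics/top0.png'); s=cv2.imread('pics/side0.png')
c=lambda i,u,v,h=32,o=(384,384):cv2.resize(i[v-h:v+h,u-h:u+h],(380,290) if 0 else (290,290),interpolation=cv2.INTER_CUBIC)
m=np.vstack([np.hstack([c(im,429,265),c(im,169,202)]),np.hstack([c(s,352,200),c(s,198,370,40)])])
cv2.imwrite('pics/crop.png',cv2.convertScaleAbs(m,alpha=1.6))
i=viewer.camera_info('top'); j=viewer.camera_info('side')
print('cap top approx',onz(i,432,264,128),'base',onz(i,169,202,12))
for n,u,v in(('cap',352,200),('base',198,377)): print(n,onz(j,u,v,12 if n=='base' else 46))
```

```text
cap top approx [ 402.04075191 -359.26646073  128.        ] base [604.95365541 334.78755063  12.        ]
cap [ 408.63372068 -380.06250109   46.        ]
base [607.5151408  339.49796775  12.        ]
```

View pics/crop.png

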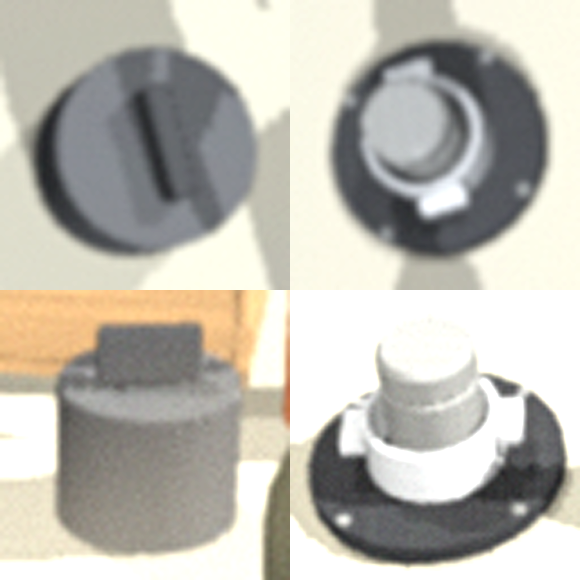

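Run:
```python
from h import *
from scipy.spatial.transform import Rotation as Ro
i=viewer.camera_info('top')
p=lambda l,o:(o[0]+l[0]*64/290,o[1]+l[1]*64/290)
a=onz(i,*p((160,86),(397,233)),128);b=onz(i,*p((180,196),(397,233)),128)
print('bar',a,b,(a+b)/2,np.linalg.norm(a-b),np.degrees(np.arctan2(*(a-b)[1::-1])))
a=onz(i,*p((119,70),(137,170)),36);b=onz(i,*p((153,200),(137,170)),36)
print('ears',a,b,(a+b)/2,np.linalg.norm(a-b),np.degrees(np.arctan2(*(a-b)[1::-1])))
print('foot',onz(i,*p((150,148),(137,170)),12))
q=ctrl.sense()['ee_rot'];M=Ro.from_quat(q[[1,2,3,0]]).as_matrix();print('tool axes cols',M.round(3),'y ang',np.degrees(np.arctan2(M[1,1],M[0,1])))
w=viewer.camera_info('wrist');print(w['fx'],(-np.array(w['R']).T@np.array(w['t'])).round(),np.array(w['R']).round(2).tolist())
```

```text
bar [ 431.83223778 -361.75022093  128.        ] [ 371.53105209 -369.20128185  128.        ] [ 401.68164493 -365.47575139  128.        ] 60.75978360215734 7.043996024879053
ears [646.54656221 344.48339359  36.        ] [565.10460938 321.28324947  36.        ] [605.8255858  332.88332153  36.        ] 84.6819837328975 15.900516394885715
foot [602.96119358 331.59761232  12.        ]
tool axes cols [[-0.     0.364 -0.931]
 [ 0.001 -0.931 -0.364]
 [-1.    -0.001 -0.   ]] y ang -68.63874733151091
430.46570304037925 [ 263. -462.  374.] [[0.36, -0.93, -0.0], [-0.89, -0.35, 0.3], [-0.28, -0.11, -0.96]]
```

Call:
carry_out(targets=[{"x":0.05,"y":0.03,"z":0,"az":-0.06,"hand":1},{"x":0.1,"y":0.06,"z":0,"az":-0.12,"hand":1},{"x":0.15,"y":0.09,"z":0,"az":-0.18,"hand":1},{"x":0.211,"y":0.124,"z":0,"az":-0.25,"hand":1},{"x":0.211,"y":0.124,"z":0,"az":-0.25,"hand":1}])

```text
invalid input at $.targets[0]: expected keys x, y, z, ax, ay, az, hand
```

Run:
```python
from h import *
s=ctrl.sense();i=viewer.camera_info('wrist');im=viewer.capture('wrist');cv2.imwrite('pics/w1.png',im)
import json;json.dump({k:(np.array(v).tolist()) for k,v in i.items()},open('w1.json','w'))
print(s['time_s'],s['eef_pos'],np.abs(s['dq']).max(),px(i,(402,-365,128)))
```

```text
0.1 [ 191.1826354  -488.72978428  230.81417027] 0.001749874442472444 [ 238.58820747 -258.93285456]
```

View pics/w1.png

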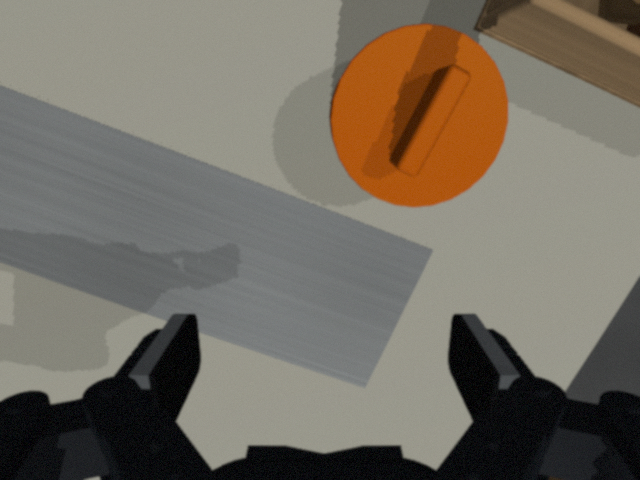

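The call was refused because all keys are needed. The wrist picture therefore only shows the start pose, with the orange look-alike at (420,115). I resend the move in full.

Call:
carry_out(targets=[{"x":0.05,"y":0.03,"z":0,"ax":0,"ay":0,"az":-0.06,"hand":1},{"x":0.1,"y":0.06,"z":0,"ax":0,"ay":0,"az":-0.12,"hand":1},{"x":0.15,"y":0.09,"z":0,"ax":0,"ay":0,"az":-0.18,"hand":1},{"x":0.211,"y":0.124,"z":0,"ax":0,"ay":0,"az":-0.25,"hand":1},{"x":0.211,"y":0.124,"z":0,"ax":0,"ay":0,"az":-0.25,"hand":1}])

```text
time_s: 0.78
eef_pos: [404.7, -362.7, 231.0]
ee_rot: [0.045, 0.706, 0.045, -0.706]
force: [-0.4, 0.4, 0.5]
grip_width: 0.997
```

```bash
cat > snap.py <<'E'
from h import *
import json,sys
n=sys.argv[1]
s=ctrl.sense();i=viewer.camera_info('wrist');im=viewer.capture('wrist');cv2.imwrite(f'pics/{n}.png',im)
json.dump({k:(np.array(v).tolist()) for k,v in i.items() },open(f'{n}.json','w'))
print(s['time_s'],s['eef_pos'].round(1),s['joints'].round(2),np.abs(s['dq']).max())
E
python3 snap.py w2
```

```text
0.775 [ 404.7 -362.7  231. ] [-0.95  0.35  1.44  0.    1.35  0.5 ] 0.04197042679533102
```

View pics/w2.png

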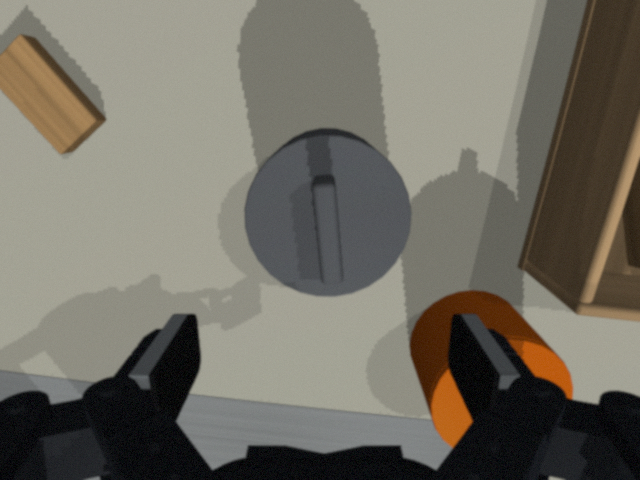

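Run:
```python
from h import *
import json
i=json.load(open('w2.json'))
a=onz(i,325,187,128);b=onz(i,332.5,283,128)
print('bar',a,b,(a+b)/2,np.linalg.norm(a-b),np.degrees(np.arctan2(*(a-b)[1::-1])))
for u,v in((245,214),(411,214),(328,297)): print(onz(i,u,v,92))
print('axis',(onz(i,245,214,92)+onz(i,411,214,92))/2)
print(ctrl.sense()['eef_pos'])
```

```text
bar [ 435.6679763  -360.37983382  128.        ] [ 376.70910306 -372.60450287  128.        ] [ 406.18853968 -366.49216835  128.        ] 60.21288289584836 11.713858756069435
[ 404.00723038 -309.96153953   92.        ]
[ 418.19877734 -421.26424114   92.        ]
[ 350.31792881 -373.51692642   92.        ]
axis [ 411.10300386 -365.61289033   92.        ]
[ 403.82077759 -363.49175074  230.92552083]
```

Call:
carry_out(targets=[{"x":0.004,"y":-0.001,"z":-0.045,"ax":0,"ay":0,"az":0.075,"hand":1},{"x":0.004,"y":-0.001,"z":-0.09,"ax":0,"ay":0,"az":0.075,"hand":1},{"x":0.004,"y":-0.001,"z":-0.12,"ax":0,"ay":0,"az":0.075,"hand":1},{"x":0.004,"y":-0.001,"z":-0.133,"ax":0,"ay":0,"az":0.075,"hand":1},{"x":0.004,"y":-0.001,"z":-0.133,"ax":0,"ay":0,"az":0.075,"hand":1}])

```text
time_s: 1.45
eef_pos: [405.7, -366.4, 98.3]
ee_rot: [-0.069, -0.704, -0.07, 0.704]
force: [0.5, -0.8, 1.3]
grip_width: 0.995
```

Call:
carry_out(targets=[{"x":0,"y":0,"z":0,"ax":0,"ay":0,"az":0,"hand":-1},{"x":0,"y":0,"z":0,"ax":0,"ay":0,"az":0,"hand":-1},{"x":0,"y":0,"z":0,"ax":0,"ay":0,"az":0,"hand":-1},{"x":0,"y":0,"z":0,"ax":0,"ay":0,"az":0,"hand":-1},{"x":0,"y":0,"z":0,"ax":0,"ay":0,"az":0,"hand":-1}], grip_force=60)

```text
time_s: 2.08
eef_pos: [406.2, -365.9, 98.4]
ee_rot: [-0.07, -0.704, -0.07, 0.704]
force: [-0.7, 1.2, 0.9]
grip_width: 0.151
```

Call:
carry_out(targets=[{"x":0,"y":0,"z":0.03,"ax":0,"ay":0,"az":0,"hand":-1},{"x":0,"y":0,"z":0.075,"ax":0,"ay":0,"az":0,"hand":-1},{"x":0,"y":0,"z":0.12,"ax":0,"ay":0,"az":0,"hand":-1},{"x":0,"y":0,"z":0.15,"ax":0,"ay":0,"az":0,"hand":-1},{"x":0.01,"y":0.03,"z":0.15,"ax":0,"ay":0,"az":0.1,"hand":-1}])

```text
time_s: 2.7
eef_pos: [416.3, -337.3, 250.3]
ee_rot: [0.106, 0.7, 0.104, -0.699]
force: [0.2, 0.4, -2.5]
grip_width: 0.154
```

Call:
carry_out(targets=[{"x":0.018,"y":0.045,"z":0,"ax":0,"ay":0,"az":0.12,"hand":-1},{"x":0.036,"y":0.09,"z":0,"ax":0,"ay":0,"az":0.24,"hand":-1},{"x":0.054,"y":0.135,"z":0,"ax":0,"ay":0,"az":0.36,"hand":-1},{"x":0.072,"y":0.18,"z":0,"ax":0,"ay":0,"az":0.48,"hand":-1},{"x":0.09,"y":0.225,"z":0,"ax":0,"ay":0,"az":0.6,"hand":-1}])

```text
time_s: 3.32
eef_pos: [506.5, -109.4, 248.2]
ee_rot: [-0.308, -0.636, -0.308, 0.637]
force: [-0.1, -0.2, -2.7]
grip_width: 0.151
```

Call:
carry_out(targets=[{"x":0.024,"y":0.05,"z":0,"ax":0,"ay":0,"az":0.13,"hand":-1},{"x":0.048,"y":0.1,"z":0,"ax":0,"ay":0,"az":0.26,"hand":-1},{"x":0.072,"y":0.15,"z":0,"ax":0,"ay":0,"az":0.39,"hand":-1},{"x":0.096,"y":0.2,"z":0,"ax":0,"ay":0,"az":0.52,"hand":-1},{"x":0.11,"y":0.25,"z":0,"ax":0,"ay":0,"az":0.65,"hand":-1}])

```text
time_s: 3.95
eef_pos: [616.7, 140.8, 247.7]
ee_rot: [-0.495, -0.504, -0.495, 0.505]
force: [1.1, -0.0, -2.0]
grip_width: 0.157
```

Call:
carry_out(targets=[{"x":0.006,"y":0.03,"z":0,"ax":0,"ay":0,"az":0.1,"hand":-1},{"x":0.012,"y":0.063,"z":0,"ax":0,"ay":0,"az":0.193,"hand":-1},{"x":0.012,"y":0.063,"z":0,"ax":0,"ay":0,"az":0.193,"hand":-1},{"x":0.012,"y":0.063,"z":0,"ax":0,"ay":0,"az":0.193,"hand":-1}])

```text
time_s: 4.45
eef_pos: [628.1, 201.4, 248.0]
ee_rot: [0.54, 0.456, 0.54, -0.456]
force: [0.7, 0.4, -1.1]
grip_width: 0.151
```

```bash
python3 snap.py w3
```

```text
4.45 [628.1 201.4 248. ] [ 0.13  0.62  1.   -0.    1.53 -0.04] 0.013995290203780163
```

View pics/w3.png

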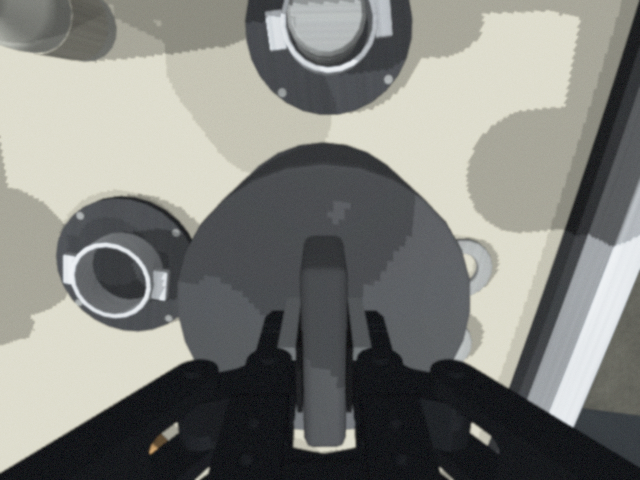

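Run:
```python
from h import *
import json
i=json.load(open('w3.json'))
A=lambda d:np.degrees(np.arctan2(d[1],d[0]))
L=onz(i,277.5,30.5,36);R=onz(i,383.5,17.5,36)
print('ears',L,R,(L+R)/2,np.linalg.norm(L-R),A(R-L))
l,r,b=[onz(i,*p,12) for p in((246,25),(412,25),(328,114.5))]
print('foot',l,r,b,(l+r)/2,np.linalg.norm(l-r))
n=np.array([-.17,.98,0]); 
# circle through three points
M=np.array([l,r,b])[:,:2];S=np.linalg.solve(np.c_[2*M,np.ones(3)],(M**2).sum(1));print('foot circ',S[:2],np.sqrt(S[2]+S[:2]@S[:2]))
a=onz(i,323.5,266,278);b=onz(i,323.5,443,278)
print('bar',a,b,(a+b)/2,np.linalg.norm(a-b),A(a-b))
l,r=onz(i,177,300,242),onz(i,470,300,242);print('shell',l,r,(l+r)/2,np.linalg.norm(l-r))
```

```text
ears [572.42412751 322.95472947  36.        ] [649.8643085  345.41484793  36.        ] [611.144218  334.1847887  36.       ] 80.63149851473088 16.173841969037106
foot [543.70744762 326.15101939  12.        ] [675.97250017 348.72091729  12.        ] [621.01486591 267.94090638  12.        ] [609.83997389 337.43596834  12.        ] 134.1769146182378
foot circ [610.38197348 334.25971985] 67.16579056432928
bar [623.60932548 232.26482886 278.        ] [633.97798159 171.23431818 278.        ] [628.79365353 201.74957352 278.        ] 61.90502615600246 99.64208635934352
shell [572.99236076 195.49615904 242.        ] [683.38454342 214.31857867 242.        ] [628.18845209 204.90736886 242.        ] 111.98534489955976
```

Call:
carry_out(targets=[{"x":-0.005,"y":0.04,"z":0,"ax":0,"ay":0,"az":0,"hand":-1},{"x":-0.012,"y":0.085,"z":0,"ax":0,"ay":0,"az":0,"hand":-1},{"x":-0.0185,"y":0.1315,"z":0,"ax":0,"ay":0,"az":0,"hand":-1},{"x":-0.0185,"y":0.1315,"z":-0.03,"ax":0,"ay":0,"az":0,"hand":-1},{"x":-0.0185,"y":0.1315,"z":-0.04,"ax":0,"ay":0,"az":0,"hand":-1}])

```text
time_s: 5.12
eef_pos: [609.3, 332.6, 206.4]
ee_rot: [0.54, 0.455, 0.541, -0.457]
force: [0.0, -0.6, -1.9]
grip_width: 0.151
```

Run:
```python
from h import *
s=ctrl.sense();print(s['eef_pos'].round(1))
im=viewer.capture('side');i=viewer.camera_info('side');t=viewer.capture('top')
c=lambda a,u,v,h:cv2.resize(a[v-h:v+h,u-h:u+h],(400,400),interpolation=cv2.INTER_CUBIC)
cv2.imwrite('pics/s2.png',np.hstack([cv2.convertScaleAbs(c(im,200,335,75),alpha=1.4),cv2.convertScaleAbs(c(t,169,202,50),alpha=1.6)]))
```

```text
[609.3 332.6 206.4]
```

View pics/s2.png

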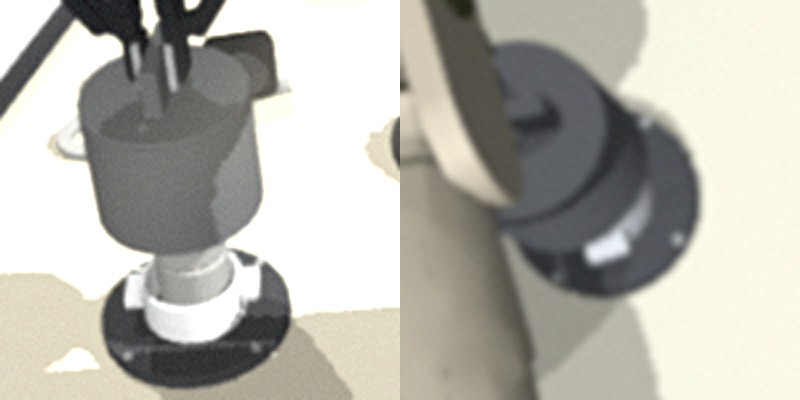

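Side view: the cap axis, rim centre at crop (181,205) projected down the tilted vertical, falls within about 2 mm of the foot centre at (196,318). The ears at (135,290) and (250,280) are clear below. I lower the cap in stages.

Call:
carry_out(targets=[{"x":0,"y":0,"z":-0.013,"ax":0,"ay":0,"az":0,"hand":-1},{"x":0,"y":0,"z":-0.026,"ax":0,"ay":0,"az":0,"hand":-1},{"x":0,"y":0,"z":-0.04,"ax":0,"ay":0,"az":0,"hand":-1},{"x":0,"y":0,"z":-0.053,"ax":0,"ay":0,"az":0,"hand":-1},{"x":0,"y":0,"z":-0.065,"ax":0,"ay":0,"az":0,"hand":-1}])

```text
time_s: 5.85
eef_pos: [609.6, 333.5, 142.3]
ee_rot: [0.541, 0.456, 0.541, -0.456]
force: [-0.1, -0.5, -1.8]
grip_width: 0.151
```

Call:
carry_out(targets=[{"x":0,"y":0,"z":-0.006,"ax":0,"ay":0,"az":0,"hand":-1},{"x":0,"y":0,"z":-0.012,"ax":0,"ay":0,"az":0,"hand":-1},{"x":0,"y":0,"z":-0.015,"ax":0,"ay":0,"az":0,"hand":-1},{"x":0,"y":0,"z":-0.015,"ax":0,"ay":0,"az":0,"hand":-1}])

```text
time_s: 6.35
eef_pos: [609.7, 333.6, 128.3]
ee_rot: [0.541, 0.456, 0.541, -0.456]
force: [0.3, 0.1, -0.9]
grip_width: 0.155
```

Rim is at about 30 mm, past the ears' tops with no contact. Next I go down to the foot.

Call:
carry_out(targets=[{"x":0,"y":0,"z":-0.006,"ax":0,"ay":0,"az":0,"hand":-1},{"x":0,"y":0,"z":-0.012,"ax":0,"ay":0,"az":0,"hand":-1},{"x":0,"y":0,"z":-0.016,"ax":0,"ay":0,"az":0,"hand":-1},{"x":0,"y":0,"z":-0.017,"ax":0,"ay":0,"az":0,"hand":-1},{"x":0,"y":0,"z":-0.017,"ax":0,"ay":0,"az":0,"hand":-1}])

```text
time_s: 6.98
eef_pos: [609.7, 333.6, 111.3]
ee_rot: [0.541, 0.456, 0.541, -0.456]
force: [0.2, -0.4, -2.3]
grip_width: 0.153
```

Call:
carry_out(targets=[{"x":0,"y":0,"z":-0.001,"ax":0,"ay":0,"az":0,"hand":-1},{"x":0,"y":0,"z":-0.002,"ax":0,"ay":0,"az":0,"hand":-1},{"x":0,"y":0,"z":-0.002,"ax":0,"ay":0,"az":0,"hand":-1},{"x":0,"y":0,"z":-0.002,"ax":0,"ay":0,"az":0,"hand":-1}])

```text
time_s: 7.48
eef_pos: [609.8, 333.6, 110.3]
ee_rot: [0.541, 0.456, 0.54, -0.455]
force: [-3.2, -1.4, 5.7]
grip_width: 0.152
```

Contact at about 7 N and rim height 12 mm, so the cap is seated. I turn it into line, -1.46 rad in total.

Call:
carry_out(targets=[{"x":0,"y":0,"z":0,"ax":0,"ay":0,"az":-0.1,"hand":-1},{"x":0,"y":0,"z":0,"ax":0,"ay":0,"az":-0.2,"hand":-1},{"x":0,"y":0,"z":0,"ax":0,"ay":0,"az":-0.3,"hand":-1},{"x":0,"y":0,"z":0,"ax":0,"ay":0,"az":-0.4,"hand":-1},{"x":0,"y":0,"z":0,"ax":0,"ay":0,"az":-0.5,"hand":-1}])

```text
time_s: 8.1
eef_pos: [610.4, 333.8, 110.2]
ee_rot: [0.411, 0.577, 0.41, -0.575]
force: [0.2, 0.8, 2.3]
grip_width: 0.152
```

Call:
carry_out(targets=[{"x":0,"y":0,"z":0,"ax":0,"ay":0,"az":-0.1,"hand":-1},{"x":0,"y":0,"z":0,"ax":0,"ay":0,"az":-0.2,"hand":-1},{"x":0,"y":0,"z":0,"ax":0,"ay":0,"az":-0.3,"hand":-1},{"x":0,"y":0,"z":0,"ax":0,"ay":0,"az":-0.4,"hand":-1},{"x":0,"y":0,"z":0,"ax":0,"ay":0,"az":-0.5,"hand":-1}])

```text
time_s: 8.72
eef_pos: [610.5, 333.5, 110.2]
ee_rot: [0.255, 0.66, 0.255, -0.659]
force: [1.2, -1.0, 3.5]
grip_width: 0.153
```

Call:
carry_out(targets=[{"x":0,"y":0,"z":0,"ax":0,"ay":0,"az":-0.1,"hand":-1},{"x":0,"y":0,"z":0,"ax":0,"ay":0,"az":-0.2,"hand":-1},{"x":0,"y":0,"z":0,"ax":0,"ay":0,"az":-0.3,"hand":-1},{"x":0,"y":0,"z":0,"ax":0,"ay":0,"az":-0.4,"hand":-1},{"x":0,"y":0,"z":0,"ax":0,"ay":0,"az":-0.46,"hand":-1}])

```text
time_s: 9.35
eef_pos: [610.4, 333.2, 110.2]
ee_rot: [0.098, 0.701, 0.098, -0.699]
force: [0.2, -1.6, 3.5]
grip_width: 0.154
```

```bash
python3 snap.py w4
python3 - <<'E'
from h import *
s=ctrl.sense();print(s['force'],s['wrist_torque'])
E
```

```text
9.35 [610.4 333.2 110.2] [ 0.33  0.79  1.05 -0.    1.3   1.62] 0.46395127775051476
[ 0.58690129 -2.62809318  4.03710316] [-0.62973785 -0.1049396   0.0496599 ]
```

View pics/w4.png

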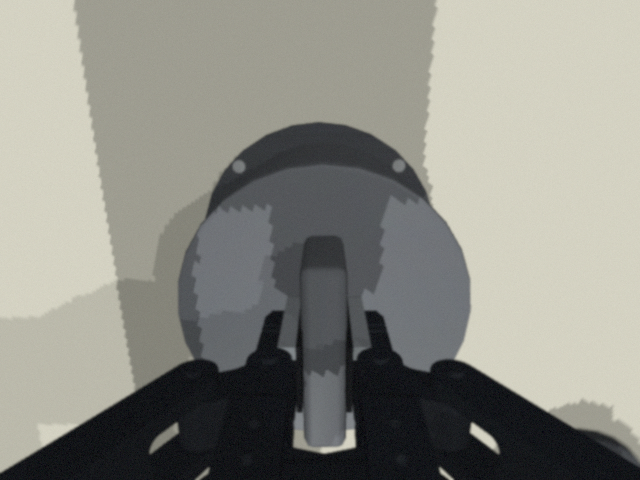

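The bar is aligned: the foot bolts at (238,166) and (398,166) sit symmetrically about the bar at column 323. I let go and retreat.

Call:
carry_out(targets=[{"x":0,"y":0,"z":0,"ax":0,"ay":0,"az":0,"hand":-1},{"x":0,"y":0,"z":0,"ax":0,"ay":0,"az":0,"hand":0.2},{"x":0,"y":0,"z":0,"ax":0,"ay":0,"az":0,"hand":0.2},{"x":0,"y":0,"z":0,"ax":0,"ay":0,"az":0,"hand":0.2},{"x":0,"y":0,"z":0,"ax":0,"ay":0,"az":0,"hand":0.2}])

```text
time_s: 10.02
eef_pos: [609.7, 333.6, 109.2]
ee_rot: [-0.099, -0.7, -0.099, 0.7]
force: [0.2, 0.1, -0.4]
grip_width: 0.599
```

Call:
carry_out(targets=[{"x":0,"y":0,"z":0.015,"ax":0,"ay":0,"az":0,"hand":0.2},{"x":0,"y":0,"z":0.045,"ax":0,"ay":0,"az":0,"hand":0.2},{"x":0,"y":0,"z":0.09,"ax":0,"ay":0,"az":0,"hand":0.2},{"x":0,"y":0,"z":0.12,"ax":0,"ay":0,"az":0,"hand":0.2},{"x":0,"y":0,"z":0.12,"ax":0,"ay":0,"az":0,"hand":0.2}])

```text
time_s: 10.65
eef_pos: [610.5, 333.9, 233.2]
ee_rot: [0.099, 0.702, 0.099, -0.698]
force: [-0.4, -0.2, -0.1]
grip_width: 0.598
```

```bash
python3 snap.py w5
python3 - <<'E'
from h import *
im=viewer.capture('side')
a=cv2.resize(im[300:420,130:270],(400,343),interpolation=cv2.INTER_CUBIC)
b=cv2.resize(cv2.imread('pics/w5.png'),(400,300))
cv2.imwrite('pics/f.png',np.hstack([cv2.convertScaleAbs(a,alpha=1.4),np.vstack([b,np.zeros((43,400,3),np.uint8)])]))
E
```

```text
10.65 [610.5 333.9 233.2] [0.33 0.71 0.87 0.   1.55 1.62] 0.07594199542954824
```

View pics/f.png

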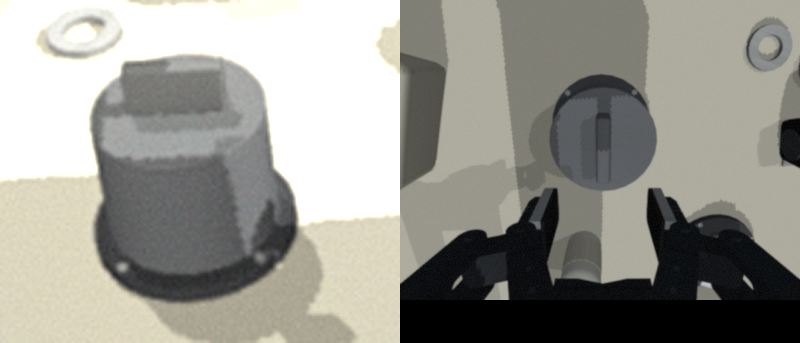

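The cap stands upright on the foot, centred, with its bar in line with the ears' direction. The gripper is clear.

Run:
```python
from h import *
print(finish_job())
```

```text
the job is handed in; nothing more can be done
None
```

I lowered the tall grey cap over the tin and seated it on the foot with its bar about 84° off the ears. I then turned it about 84° into line, released it, lifted the gripper 120 mm clear, and handed in at about 10.7 s.

**Seating:** contact came at about 7 N, with the calculated rim height at about 12 mm, which is the top of the foot. I felt no contact while passing the ears.

**Last checks:** after release, the side and wrist pictures show the cap upright and centred. The bar lies midway between the foot's bolts, which matches the ear line I measured earlier at about 16°.

**Not seen or in disagreement:**
- The tin could not be seen once it was covered. That it still stands is inferred from the lack of any odd force.
- The top camera placed things about 4 mm short in x compared with the wrist camera. The side camera put the base a few mm off in both axes. I used the wrist values, with the top ones corrected to match.
- My first move call was refused because keys were missing; nothing moved.

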